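# Lean the slipped straightedge steeply against its rest plate, foot against the stop

## Task

The straightedge has slid down its upright rest plate and leans too flat. Keeping its foot on the bench, push the foot in toward the plate until the straightedge leans squarely on the plate at about 20 degrees off upright, and leave the black stop block lying flat on the bench close up against the outer side of the foot. Do not let the straightedge fall, and leave the cube-shaped riser block and the eyepiece loupe where they are.

Things in the scene. Friction and masses are not known exactly. Their poses are not given: they have to be found in the camera images.
- rest_plate: Grey upright steel plate fixed to the bench, 260 mm wide, 345 mm high, 12 mm thick, with a bolted flange and gussets on its back. Origin: on the bench at the foot of its front face, mid width; x points into the plate (away from the straightedge), y along its width, z up. Front face is the plane x = 0.
- straightedge: Aluminium bar 50 mm wide, 16 thick, 316 long, 0.3 kg, half-round black rubber caps (radius 8) on both ends. Origin: axis of the lower cap, mid width, 8 mm above the bench; z up the bar, y across it, x toward the plate. Starts 40 degrees off upright, foot 200 mm from the plate's face, held by friction; a few newtons slide the foot in. At 20 degrees off upright the origin is 111 mm from the face.
- top_end (a point): Point on the axis of the straightedge's upper cap, mid width, 300 mm from the foot's axis; 8 mm from the plate's face when the cap touches it.
- stop_mid (a point): Centre, 10 mm above the bench, of the loose stop block: a black oblong block 30 mm (its x) by 50 mm (its y) by 20 mm high, with two small light screw heads on top (2 mm more), 0.25 kg. Its axes are the block's, z up. It may lie to the left or to the right of the straightedge, its place swapped with the riser's.
- riser: Bystander: loose pale aluminium cube-like block 35 x 35 x 32 mm, origin at the centre of its underside.
- magnifier: Bystander: loose black waisted eyepiece loupe, 35 mm across, 30 mm high, origin at the centre of its underside.
Mind the look-alikes: they are no part of the job. What is shaped like the part that bears stop_mid but blue is not meant.

How it is judged:
By the outcome, as a careful person would: the job done as asked, in the order asked, and still so for the second after the job is handed in, with the robot touching nothing.
It also fails if it takes over 48 s, if anything falls off the work surface, if the arm or the gripper's body presses on something with over 40 N, if the wrist force passes 120 N, or if a joint passes its speed limit or range.

## Robot

A 6-joint arm with a two-finger parallel gripper is mounted at the origin on a cart in front of the work surface, level with it; the furniture and walls round the work are solid. World frame = base frame: x ahead of the robot, y to its left, z up, the work surface at z = 0. Lengths are in m, angles in rad, forces in N, time in s.
With the tool pointing down it reaches from about 0.325 to 0.9 m from the base axis. Payload 6.1 kg.
Tool frame: the origin (TCP) lies on the centre line of the jaws, within the pads' length; the fingertips stand r.tip_reach ahead of it and the grasp point (between the pads) lies 3 mm ahead of it (r.tip_reach is the distance from the TCP to the fingertips, in m); z points along the fingers, x is the direction in which the jaws open and shut, and the axes are right-handed (so a half turn about z gives the same grasp; the last joint's range is limited). The gripper opens to 87 mm and grips with 3 to 60 N. Pads are 19 mm wide; open, the fingers measure 117 mm over their backs; the gripper's body (75 mm by 190 mm) begins 51 mm behind the grasp point.
Start: joints at [0.991, 0.22, 1.526, -0, 1.395, -0.126], TCP at [0.274, 0.562, 0.245] pointing down, gripper open.
Joint ranges: [-2.98, 2.98], [-0.91, 2.08], [0.09, 2.57], [-1.24, 4.39], [0.2, 2.65], [-2.68, 2.68]. Speed limits (rad/s): [2.57, 2.57, 3.01, 3.14, 3.14, 3.14].

## Interface

Orientations are given as [roll, pitch, yaw] about the fixed x, y, z axes, in that order (R = Rz(yaw) Ry(pitch) Rx(roll)).
In Python, from workcell import r gives the robot as it stands.
- The arm moves only by the tool servo_tool, never from a script. Its argument "plan" is text: rows parted by semicolons, each of 7 numbers parted by spaces: the opening, from 0 (shut) to 1 (fully open), then the shift along the world's x, y, z in mm, then the turn, a rotation vector about the world's x, y, z in rad. A call has 1 to 5 rows; each row is the pose to reach, as a shift and turn from the pose commanded when the call began; what a row does not reach only later rows make up. A row lasts 1/10 s, in which the tool goes at most 50 mm and 8.59 degrees, less where a joint would pass 70% of its speed; a pose out of reach is approached as far as the arm can. A call with a gripper value outside its range is refused whole. The fingers move at their own pace and stop on an object; "squeeze" is the grip in N (left out, the last holds). Time passes only in rows, so rows that repeat a pose let the fingers close. It gives the time, the measured TCP pose, the force and the opening at its end, in the units of the state.
- r.observe(): the state, without advancing time (a new reading comes with each control period).
- r.grab_frame(name): name is "scene" or "top" or "wrist"; returns the picture (480x640x3 uint8, red, green, blue); there is no depth.
- r.calibration(name): a dict with "fx", "fy", "cx", "cy" (pixels), "pose" (4x4, takes a point from camera to world coordinates); the wrist camera has in their place "mount" (4x4, takes a point from camera to tool coordinates, whose origin is the TCP and whose axes are the tool frame's). Camera axes: x right, y down, z forward; pixel columns grow to the right and rows downward; lengths in m; the calibration is good to about 2 mm. A picture is of the moment at which its call begins: read the wrist's pose just before it. calibration takes no time and is no camera call.
- r.sign_off(): hands the job in, once; it reports no verdict.
The state is a dict: "time_s": time; "qpos": joint angles; "dq": joint speeds; "joint_torque": joint torques, N m; "tool_pos": TCP position; "orientation": TCP orientation; "contact_force": force on the tool from outside, world axes, zero at the start; "torque": the same for the moment, N m; "finger_gap": opening from 0.0 (shut) to 1.0 (fully open).
Only numpy, scipy, OpenCV 4.12 (cv2) and the standard library are available. Lean on these libraries where they do the work, as an engineer would, in place of code of your own. Each camera call takes 0.05 s, during which the arm holds its last target.

## Working session

There is one attempt and no reset: what is moved stays moved. The work goes in short steps, Python scripts to look and compute and a tool call to move; the robot and the scene stay as the last step left them, time stands still between calls to the robot, and variables do not carry over. Pictures are saved under pics/ and viewed, and the job is handed in when it is done.

Besides the shell and the picture viewer there is one more tool, called after "Request:" by a JSON object that holds its "api" and its "payload", one argument or row to a line. servo_tool: Moves the arm, as the interface text tells. Its arguments: {"type":"object","properties":{"plan":{"type":"string"},"squeeze":{"type":"number"}},"required":["plan"]}

```bash
mkdir -p pics
python3 - <<'E'
from workcell import r
import cv2, numpy as np
print(r.observe(), r.tip_reach)
for n in ("scene","top"):
    im=r.grab_frame(n); cv2.imwrite(f"pics/{n}0.png",im[:,:,::-1]); c=r.calibration(n); print(n,c)
print(r.calibration("wrist"))
E
```

```text
{'time_s': 0.0, 'qpos': array([ 9.90872327e-01,  2.21210527e-01,  1.52763309e+00,  1.02610419e-05,
        1.39469367e+00, -1.26099042e-01]), 'dq': array([ 3.31218735e-04, -5.91530497e-04,  6.87892268e-04,  8.31878891e-04,
        5.53641360e-04,  7.86461755e-05]), 'joint_torque': array([-6.08102437e-05, -4.94585073e+01, -3.87391090e+01,  6.98393863e-02,
        5.67460258e-02, -1.27852386e-04]), 'tool_pos': array([0.27368051, 0.56124162, 0.24343525]), 'orientation': array([-3.14133807e+00,  1.92791770e-03,  1.11696981e+00]), 'contact_force': array([0.33636459, 0.20524686, 0.47638985]), 'torque': array([-0.02210557,  0.0132471 , -0.03536476]), 'finger_gap': 0.993898885884341} 0.022
scene {'fx': 482.83589507227225, 'fy': 482.83589507227225, 'cx': 323.13618750119116, 'cy': 247.01433830117423, 'pose': array([[ 0.83897406, -0.35848046,  0.40940724,  0.23305934],
       [-0.54416801, -0.55534302,  0.62886828, -0.6095054 ],
       [ 0.00192446, -0.75039049, -0.66099198,  0.73155063],
       [ 0.        ,  0.        ,  0.        ,  1.        ]])}
top {'fx': 565.807978036132, 'fy': 565.807978036132, 'cx': 319.3052978254147, 'cy': 239.47965112838781, 'pose': array([[-0.01936437, -0.99459521,  0.10200677,  0.48175036],
       [-0.99974394,  0.02045674,  0.00967351, -0.06133152],
       [-0.01170795, -0.10179332, -0.99473667,  1.18711085],
       [ 0.        ,  0.        ,  0.        ,  1.        ]])}
{'fx': 358.90098694161514, 'fy': 358.90098694161514, 'cx': 320.0424649036598, 'cy': 237.4112981383906, 'mount': array([[ 9.99999512e-01, -5.69323194e-04,  8.07471951e-04,
        -2.95503365e-04],
       [ 2.94077628e-04,  9.51755383e-01,  3.06857631e-01,
        -8.44858655e-02],
       [-9.43216942e-04, -3.06857243e-01,  9.51755085e-01,
        -1.40083190e-01],
       [ 0.00000000e+00,  0.00000000e+00,  0.00000000e+00,
         1.00000000e+00]])}
```

View pics/scene0.png

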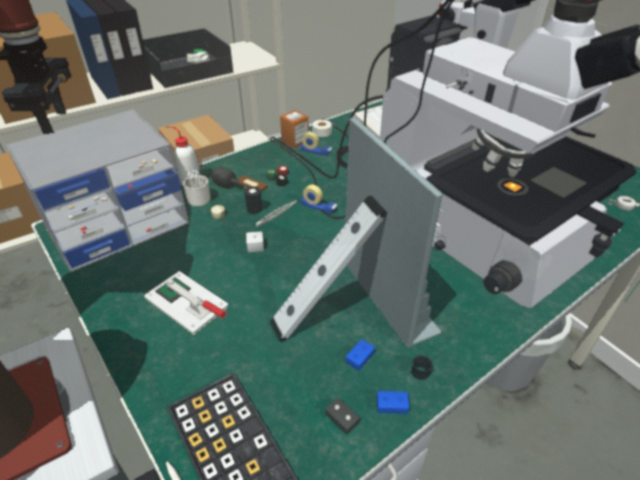

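View pics/top0.png

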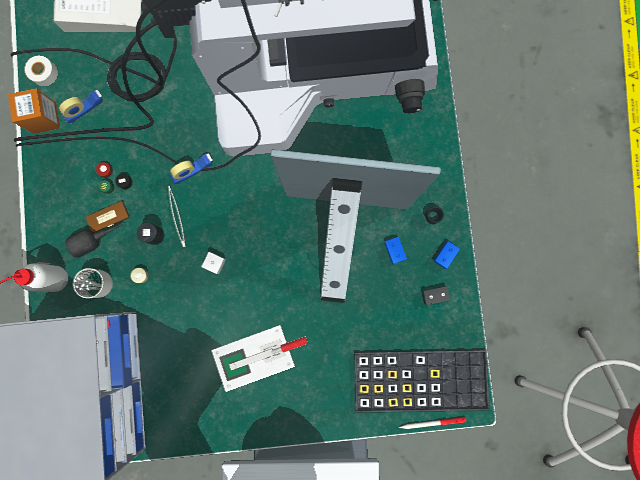

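Run:
```python
import cv2
a=cv2.imread("pics/top0.png")[140:320,250:480]; cv2.imwrite("pics/c1.png",cv2.resize(a,None,fx=3.4,fy=3.3,interpolation=cv2.INTER_CUBIC))
a=cv2.imread("pics/scene0.png")[180:440,260:460]; cv2.imwrite("pics/c2.png",cv2.resize(a,None,fx=2.3,fy=2.3,interpolation=cv2.INTER_CUBIC))
```

```text
(no output)
```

View pics/c1.png

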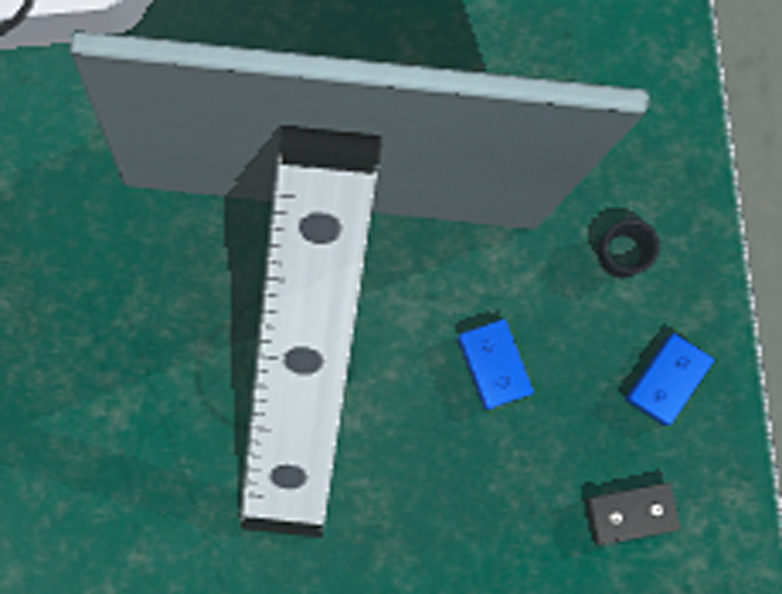

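View pics/c2.png

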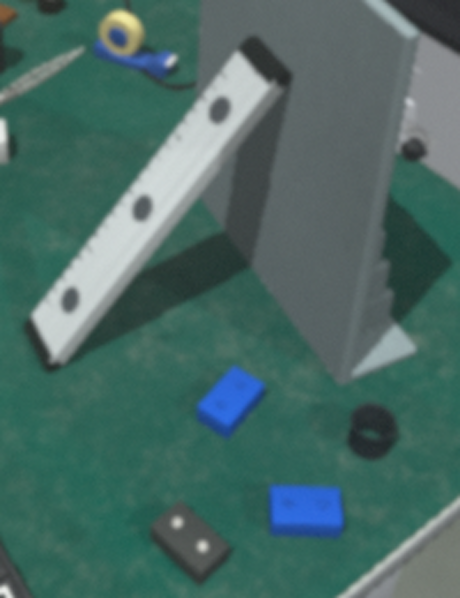

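```bash
cat > h.py <<'E'
import numpy as np
from workcell import r
def ray(cal,u,v,pose=None):
    P=cal["pose"] if pose is None else pose
    d=P[:3,:3]@np.array([(u-cal["cx"])/cal["fx"],(v-cal["cy"])/cal["fy"],1.]); return P[:3,3],d
def on_z(cal,u,v,z,pose=None):
    o,d=ray(cal,u,v,pose); return o+d*(z-o[2])/d[2]
E
python3 - <<'E'
from h import *
np.set_printoptions(precision=4,suppress=True)
c=r.calibration("top"); s=r.calibration("scene")
T=lambda u,v,z:on_z(c,250+u/3.4,140+v/3.3,z)
S=lambda u,v,z:on_z(s,260+u/2.3,180+v/2.3,z)
bl,br=T(125,186,0),T(538,228,0); tl,tr=T(75,54,.345),T(644,113,.345)
print("plate bot",bl,br,np.linalg.norm(bl-br),"top",tl,tr,np.linalg.norm(tl-tr))
for a,b in ((bl,br),(tl,tr)): print("yaw of normal deg",np.degrees(np.arctan2(*( (b-a)[[0,1]]*[1,-1])))), 
print("S plate br",S(345,382,0))
print("screws top",T(616,518,.022),T(657,510,.022),"scene",S(177,523,.022),S(203,547,.022))
print("stop corners",[T(*p,.02)[:2] for p in((587,492),(672,482),(680,528),(600,545))])
print("foot cap edge", T(241,528,.004),T(322,535,.004)); print("foot alu upper edge", T(245,518,.0),T(322,526,.0))
print("top cap joint", T(278,163,.245),T(378,172,.245))
print("loupe",T(627,246,.03),"riser",on_z(c,213,261,.03),"blue",T(496,362,.02),T(670,378,.02))
E
```

```text
plate bot [0.6971 0.0176 0.    ] [ 0.6643 -0.2393  0.    ] 0.25899476264626436 top [0.6966 0.0162 0.345 ] [ 0.6634 -0.2364  0.345 ] 0.25482687222066386
yaw of normal deg -7.280074301312022
yaw of normal deg -7.487411479914488
S plate br [ 0.6702 -0.235   0.    ]
screws top [ 0.4784 -0.2764  0.022 ] [ 0.4829 -0.3011  0.022 ] scene [ 0.4781 -0.2752  0.022 ] [ 0.4829 -0.3     0.022 ]
stop corners [array([ 0.4948, -0.2599]), array([ 0.5   , -0.3113]), array([ 0.4715, -0.3149]), array([ 0.462 , -0.2665])]
foot cap edge [ 0.4765 -0.0507  0.004 ] [ 0.4712 -0.1001  0.004 ]
foot alu upper edge [ 0.4828 -0.0532  0.    ] [ 0.4768 -0.1003  0.    ]
top cap joint [ 0.6629 -0.0749  0.245 ] [ 0.6572 -0.1243  0.245 ]
loupe [ 0.6472 -0.2882  0.03  ] riser [0.5605 0.1689 0.03  ] blue [ 0.577  -0.2078  0.02  ] [ 0.5648 -0.3128  0.02  ]
```

Run:
```python
import cv2
a=cv2.imread("pics/top0.png")[290:480,0:240]
b=cv2.imread("pics/scene0.png")[0:280,0:300]
a=cv2.resize(a,(400,317)); b=cv2.resize(b,(400,373))
import numpy as np
c=np.zeros((373,800,3),np.uint8); c[:317,:400]=a; c[:,400:]=b; cv2.imwrite("pics/c3.png",c)
```

```text
(no output)
```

View pics/c3.png

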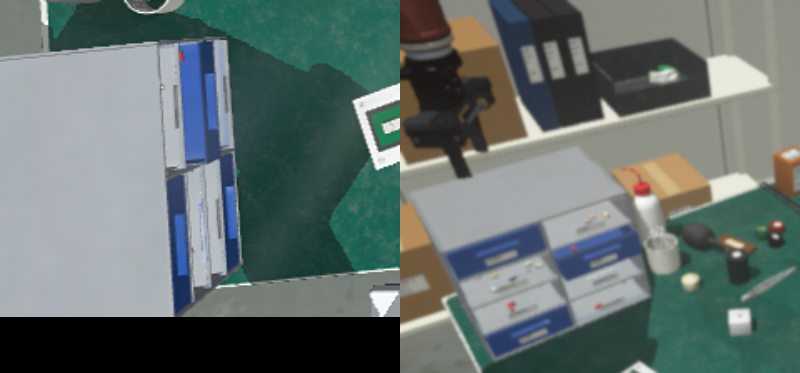

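Run:
```python
from h import *
c=r.calibration("top"); s=r.calibration("scene")
def tri(a,b):
    o1,d1=ray(c,*a);o2,d2=ray(s,*b)
    t=np.linalg.lstsq(np.c_[d1,-d2],o2-o1,rcond=None)[0]
    p,q=o1+t[0]*d1,o2+t[1]*d2; return (p+q)/2,np.linalg.norm(p-q)
print(tri((96,315),(171,145))); print(on_z(c,103,480,.19),on_z(c,137,314,0),on_z(c,146,449,0),on_z(c,0,324,.19))
im=r.grab_frame("wrist"); import cv2; cv2.imwrite("pics/w0.png",im[:,:,::-1])
print("wall/tray", on_z(c,360,352,0.01), on_z(c,487,350,0.01))
```

```text
(array([0.45956384, 0.3327173 , 0.21509486]), np.float64(0.0003960855231931913))
[0.17940932 0.32511877 0.19      ] [0.45486325 0.3340156  0.        ] [0.18133546 0.31189434 0.        ] [0.44633366 0.51200931 0.19      ]
wall/tray [ 0.36914297 -0.12872954  0.01      ] [ 0.36843325 -0.38811352  0.01      ]
```

View pics/w0.png

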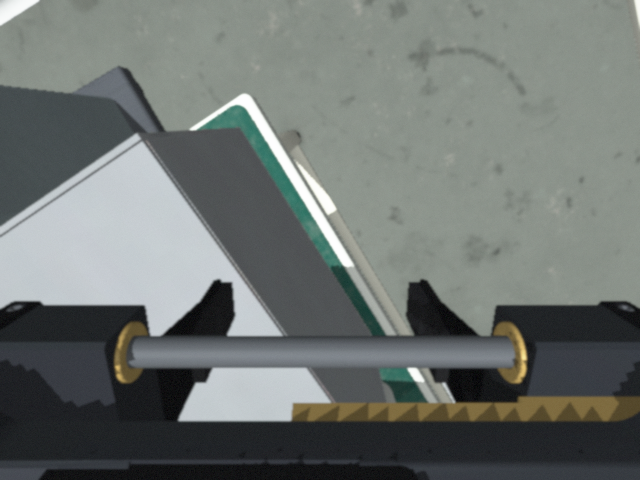

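Candidates for the stop: black block with two light screw heads at top px (436,294), and two blue look-alikes at (396,250) and (447,253). There is also the black round loupe at (432,213). The crop confirms the choice: only the one at (436,294) is black, oblong and has screw heads. First I lift clear of the cabinet.

Request:
{"api": "servo_tool", "payload": {
  "plan": "1 0 0 50 0 0 0; 1 0 0 100 0 0 0; 1 0 0 120 0 0 0.13; 1 0 0 120 0 0 0.27; 1 10 -40 120 0 0 0.4"
}}

```text
time_s: 0.65
tool_pos: [0.2832, 0.5239, 0.364]
orientation: [-3.141, -0.001, 1.526]
contact_force: [0.7, -0.5, -0.7]
finger_gap: 0.999
```

Request:
{"api": "servo_tool", "payload": {
  "plan": "1 12 -48 0 0 0 0.12; 1 24 -96 0 0 0 0.23; 1 36 -144 0 0 0 0.23; 1 48 -192 0 0 0 0.23; 1 60 -240 0 0 0 0.23"
}}

```text
time_s: 1.15
tool_pos: [0.3438, 0.2799, 0.3643]
orientation: [3.142, 0.0, 1.748]
contact_force: [1.5, -0.4, 0.5]
finger_gap: 0.995
```

Request:
{"api": "servo_tool", "payload": {
  "plan": "1 12 -48 0 0 0 0; 1 24 -96 0 0 0 0; 1 36 -144 0 0 0 0; 1 48 -192 0 0 0 0; 1 60 -240 0 0 0 0"
}}

```text
time_s: 1.65
tool_pos: [0.4038, 0.0398, 0.3646]
orientation: [3.141, 0.0, 1.747]
contact_force: [1.3, 0.4, 0.5]
finger_gap: 0.997
```

Request:
{"api": "servo_tool", "payload": {
  "plan": "1 12 -48 -10 0 0 0; 1 24 -96 -40 0 0 0; 1 36 -144 -80 0 0 0; 1 44 -192 -120 0 0 0; 1 46 -240 -150 0 0 0"
}}

```text
time_s: 2.15
tool_pos: [0.4466, -0.166, 0.2364]
orientation: [-3.142, -0.0, 1.747]
contact_force: [0.9, 0.5, 0.6]
finger_gap: 0.996
```

Run:
```python
from h import *
o=r.observe(); print(o)
```

```text
{'time_s': 2.15, 'qpos': array([-5.21853894e-01, -1.36161531e-01,  1.91014384e+00,  3.45152146e-04,
        1.36791183e+00, -2.26878760e+00]), 'dq': array([-0.74449192,  0.63161538, -0.02142559, -0.00165124, -0.61720173,
       -0.74149974]), 'joint_torque': array([  3.11087832, -35.52913427, -37.33684659,  -0.22255321,
         1.04012322,   1.01301737]), 'tool_pos': array([ 0.44658251, -0.16600329,  0.23638552]), 'orientation': array([-3.14157893e+00, -4.52757764e-04,  1.74686411e+00]), 'contact_force': array([0.94532634, 0.5114625 , 0.63322683]), 'torque': array([ 0.06466268,  0.0427243 , -0.04628871]), 'finger_gap': 0.9960070982651723}
```

Request:
{"api": "servo_tool", "payload": {
  "plan": "1 0 -15 -30 0 0 0; 1 0 -15 -30 0 0 0; 1 0 -15 -30 0 0 0"
}}

```text
time_s: 2.45
tool_pos: [0.4463, -0.1793, 0.2076]
orientation: [-3.14, -0.002, 1.746]
contact_force: [-0.1, -0.4, -0.0]
finger_gap: 1.001
```

Run:
```python
from h import *
import cv2
o=r.observe(); print(o['tool_pos'],o['orientation'],o['dq'])
im=r.grab_frame("wrist"); cv2.imwrite("pics/w1.png",im[:,:,::-1])
```

```text
[ 0.44633222 -0.17926281  0.20764237] [-3.14026239e+00 -1.69693586e-03  1.74602169e+00] [ 0.02476526 -0.0350783  -0.02975946  0.00056218  0.00088225  0.00131623]
```

View pics/w1.png

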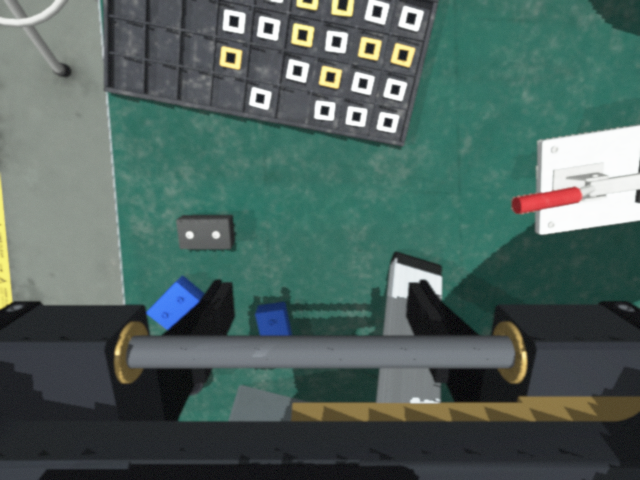

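```bash
cat >> h.py <<'E'
from scipy.spatial.transform import Rotation as Ro
def wpose(o):
    T=np.eye(4);T[:3,:3]=Ro.from_euler('xyz',o['orientation']).as_matrix();T[:3,3]=o['tool_pos'];return T@r.calibration("wrist")["mount"]
E
python3 - <<'E'
from h import *
import cv2
np.set_printoptions(precision=4,suppress=True)
o=r.observe();P=wpose(o);c=r.calibration("wrist")
im=cv2.imread("pics/w1.png");h=cv2.cvtColor(im,cv2.COLOR_BGR2GRAY)
sub=h[210:260,170:245]
m=(sub>150).astype(np.uint8); n,l,st,ce=cv2.connectedComponentsWithStats(m)
print(st,ce+[170,210])
a,b=[on_z(c,*(ce[i]+[170,210]),.022,P) for i in np.argsort(-st[1:,4])[:2]+1]
print(a,b,(a+b)/2,np.degrees(np.arctan2(*((b-a)[[0,1]]*np.sign((b-a)[1])*[-1,1]))))
for p in((179,218),(231,215),(234,249),(180,250)):print(on_z(c,*p,.02,P))
print("foot",on_z(c,392,258,.004,P),on_z(c,441,268,.004,P))
cv2.imwrite("pics/c4.png",cv2.resize(im[200:300,160:460],None,fx=2.6,fy=2.6,interpolation=cv2.INTER_CUBIC))
E
```

```text
[[   0    0   75   50 3635]
 [  15   21    9    8   60]
 [  42   21    8    8   55]] [[207.1673 234.5004]
 [189.1167 234.5333]
 [215.4545 234.4364]]
[ 0.487  -0.2995  0.022 ] [ 0.4825 -0.2747  0.022 ] [ 0.4847 -0.2871  0.022 ] 10.294657174833686
[ 0.4729 -0.3106  0.02  ]
[ 0.4614 -0.2624  0.02  ]
[ 0.4949 -0.2562  0.02  ]
[ 0.5051 -0.3078  0.02  ]
foot [ 0.4827 -0.098   0.004 ] [ 0.4846 -0.0452  0.004 ]
```

View pics/c4.png

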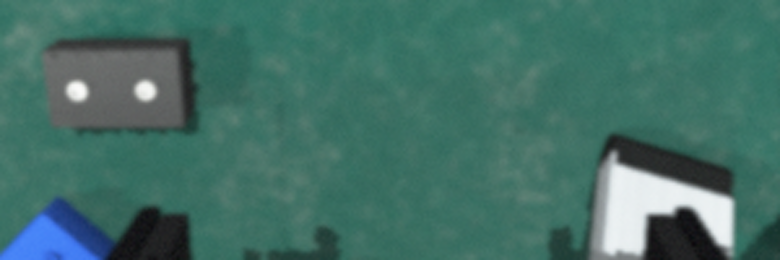

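Request:
{"api": "servo_tool", "payload": {
  "plan": "1 11 -36 -30 0.018 -0.099 0; 1 22 -72 -60 0.036 -0.197 0; 1 32 -109 -100 0.036 -0.197 0; 1 32 -109 -110 0.036 -0.197 0; 1 32 -109 -110 0.036 -0.197 0"
}}

```text
time_s: 3.0
tool_pos: [0.4785, -0.2876, 0.097]
orientation: [2.943, -0.004, 1.747]
contact_force: [0.0, 0.3, -0.6]
finger_gap: 1.0
```

Run:
```python
from h import *
import cv2
o=r.observe(); print(o['tool_pos'],o['orientation'],o['dq'])
im=r.grab_frame("wrist"); cv2.imwrite("pics/w2.png",im[:,:,::-1])
```

```text
[ 0.47849098 -0.28758061  0.09696495] [ 2.94302935 -0.00371788  1.74726404] [ 0.02385475 -0.06076254 -0.01070948  0.00142214  0.03092808  0.01168274]
```

View pics/w2.png

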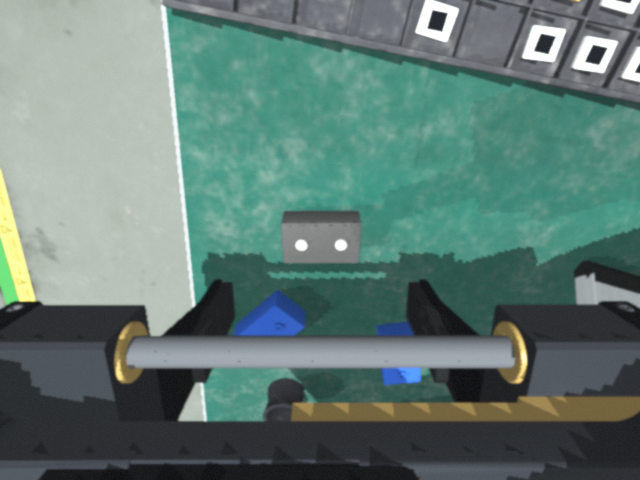

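Run:
```python
from h import *
import cv2
np.set_printoptions(precision=4,suppress=True)
o=r.observe();P=wpose(o);c=r.calibration("wrist");print(o['tool_pos'])
R=Ro.from_euler('xyz',o['orientation']).as_matrix(); print("toolz",R[:,2],"toolx",R[:,0])
im=cv2.imread("pics/w2.png");h=cv2.cvtColor(im,cv2.COLOR_BGR2GRAY)
sub=h[235:256,285:355]
n,l,st,ce=cv2.connectedComponentsWithStats((sub>150).astype(np.uint8))
a,b=[on_z(c,*(ce[i]+[285,235]),.022,P) for i in np.argsort(-st[1:,4])[:2]+1]
print(a,b,(a+b)/2,np.degrees(np.arctan2(*((b-a)[[0,1]]*np.sign((b-a)[1])*[-1,1]))))
```

```text
[ 0.4793 -0.2876  0.0986]
toolz [ 0.1954  0.0368 -0.98  ] toolx [-0.1764  0.9843  0.0018]
[ 0.4868 -0.299   0.022 ] [ 0.4821 -0.2741  0.022 ] [ 0.4845 -0.2866  0.022 ] 10.699311599443485
```

Request:
{"api": "servo_tool", "payload": {
  "plan": "1 0 0 -40 0 0 0; 1 0 0 -60 0 0 0; 1 0 0 -71 0 0 0; 1 0 0 -71 0 0 0"
}}

```text
time_s: 3.45
tool_pos: [0.4794, -0.2875, 0.0277]
orientation: [2.941, -0.001, 1.749]
contact_force: [-0.6, 0.4, -0.8]
finger_gap: 1.002
```

Run:
```python
from h import *
import cv2
o=r.observe(); print(o['tool_pos'],o['orientation'],o['contact_force'])
im=r.grab_frame("wrist"); cv2.imwrite("pics/w3.png",im[:,:,::-1])
```

```text
[ 0.479444   -0.28748765  0.02768686] [ 2.94104765e+00 -8.99690309e-04  1.74890117e+00] [-0.60793251  0.38639243 -0.82482972]
```

View pics/w3.png

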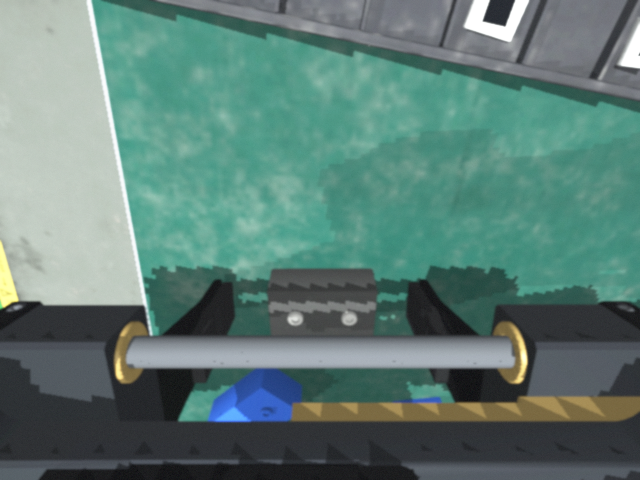

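Request:
{"api": "servo_tool", "payload": {
  "plan": "0.5 0 0 -1 0 0 0; 0.5 0 0 -1 0 0 0; 0.5 0 0 -1 0 0 0; 0.5 0 0 -1 0 0 0; 0.5 0 0 -1 0 0 0",
  "squeeze": 25
}}

```text
time_s: 4.0
tool_pos: [0.4789, -0.2888, 0.0262]
orientation: [2.941, -0.001, 1.747]
contact_force: [-0.6, -0.0, 0.4]
finger_gap: 0.633
```

Request:
{"api": "servo_tool", "payload": {
  "plan": "0.45 0 0 0 0 0 0; 0.45 0 0 0 0 0 0; 0.45 0 0 0 0 0 0",
  "squeeze": 25
}}

```text
time_s: 4.3
tool_pos: [0.4788, -0.2884, 0.0261]
orientation: [2.941, -0.001, 1.747]
contact_force: [-1.2, 1.7, 4.2]
finger_gap: 0.569
```

Request:
{"api": "servo_tool", "payload": {
  "plan": "0.45 0 0 15 0 0 0; 0.45 -12 40 25 0 0 -0.08; 0.45 -26 85 25 0 0 -0.16; 0.45 -32 130 25 0 0 -0.24; 0.45 -32 175 25 0 0 -0.304"
}}

```text
time_s: 4.8
tool_pos: [0.4456, -0.1124, 0.0513]
orientation: [2.941, -0.001, 1.438]
contact_force: [1.1, 0.8, -2.6]
finger_gap: 0.572
```

Request:
{"api": "servo_tool", "payload": {
  "plan": "0.45 0 41 0 0 0 0; 0.45 0 41 0 0 0 0; 0.45 0 41 0 0 0 0"
}}

```text
time_s: 5.1
tool_pos: [0.4471, -0.0719, 0.0516]
orientation: [2.94, -0.0, 1.446]
contact_force: [0.0, -0.7, -1.7]
finger_gap: 0.572
```

Run:
```python
from h import *
import cv2
o=r.observe(); print(o['tool_pos'],o['orientation'],o['contact_force'],o['finger_gap'])
for n in("wrist","top","scene"):
  im=r.grab_frame(n); cv2.imwrite(f"pics/{n}4.png",im[:,:,::-1])
a=cv2.imread("pics/top4.png")[140:340,230:480]
b=cv2.imread("pics/scene4.png")[160:420,180:460]
cv2.imwrite("pics/c5.png",cv2.resize(a,None,fx=3,fy=3)); cv2.imwrite("pics/c6.png",cv2.resize(b,None,fx=2.3,fy=2.3))
```

```text
[ 0.44712455 -0.07185102  0.05164314] [ 2.94033468e+00 -2.03478795e-04  1.44613157e+00] [ 0.01921294 -0.67405596 -1.69872591] 0.5722700284612354
```

View pics/wrist4.png

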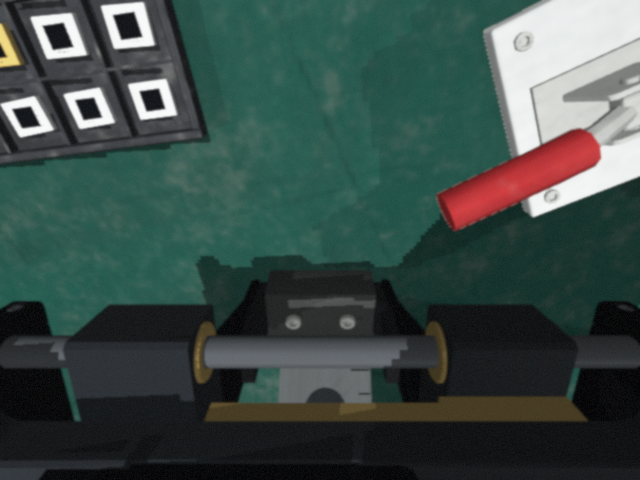

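View pics/c6.png

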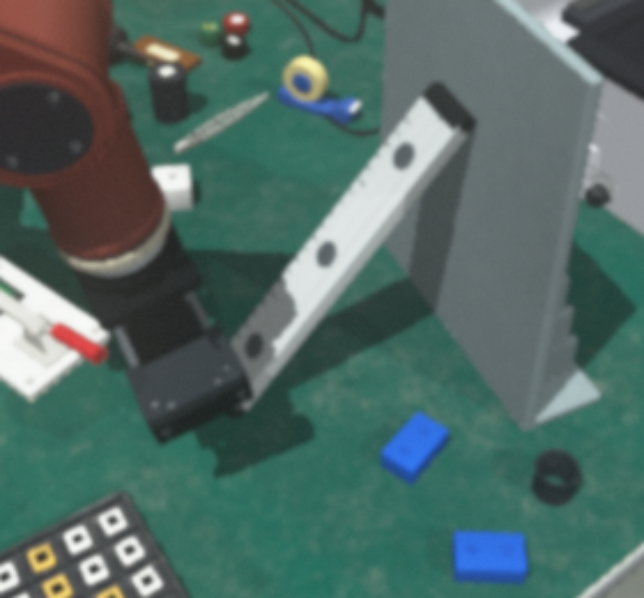

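View pics/c5.png

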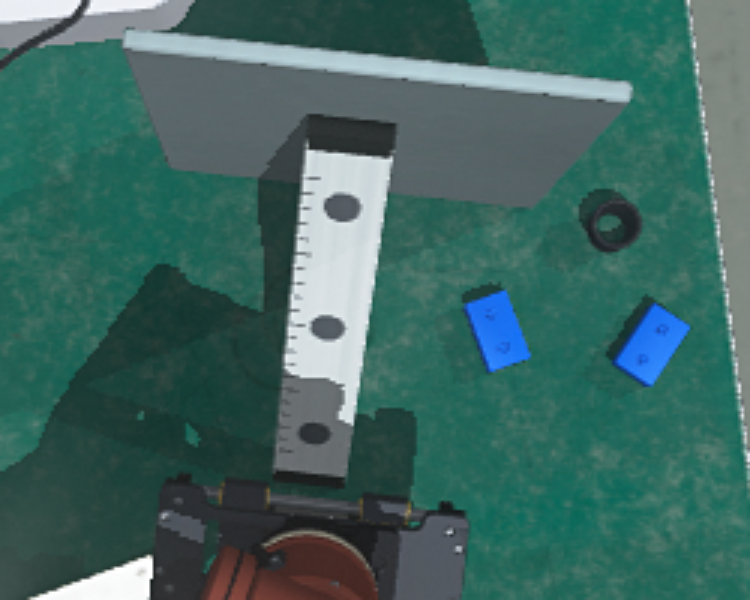

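Request:
{"api": "servo_tool", "payload": {
  "plan": "0.45 0 0 -12 0 0 0; 0.45 0 0 -20 0 0 0; 0.45 0 0 -24.5 0 0 0; 0.45 0 0 -24.5 0 0 0"
}}

```text
time_s: 5.65
tool_pos: [0.4466, -0.0733, 0.0261]
orientation: [2.942, -0.001, 1.442]
contact_force: [-0.2, 0.5, -2.0]
finger_gap: 0.571
```

Request:
{"api": "servo_tool", "payload": {
  "plan": "0.45 5 -0.6 0 0 0 0; 0.45 9.9 -1.3 0 0 0 0; 0.45 14.9 -1.9 0 0 0 0; 0.45 19.8 -2.5 0 0 0 0; 0.45 24.8 -3.2 0 0 0 0"
}}

```text
time_s: 6.15
tool_pos: [0.4712, -0.0755, 0.0258]
orientation: [2.943, -0.001, 1.443]
contact_force: [-2.5, 0.1, -3.2]
finger_gap: 0.573
```

Run:
```python
from h import *
import cv2
o=r.observe(); print(o['tool_pos'],o['orientation'],o['contact_force'],o['finger_gap'])
for n in("top","scene"):
  im=r.grab_frame(n); cv2.imwrite(f"pics/{n}5.png",im[:,:,::-1])
a=cv2.imread("pics/top5.png")[140:340,230:480]
b=cv2.imread("pics/scene5.png")[160:420,180:460]
cv2.imwrite("pics/c7.png",np.hstack([cv2.resize(a,(400,320)),cv2.resize(b,(344,320))]))
```

```text
[ 0.47115132 -0.07550557  0.02582688] [ 2.94346588e+00 -1.31001934e-03  1.44329139e+00] [-2.47736942  0.13065482 -3.16436842] 0.5727398865072659
```

View pics/c7.png

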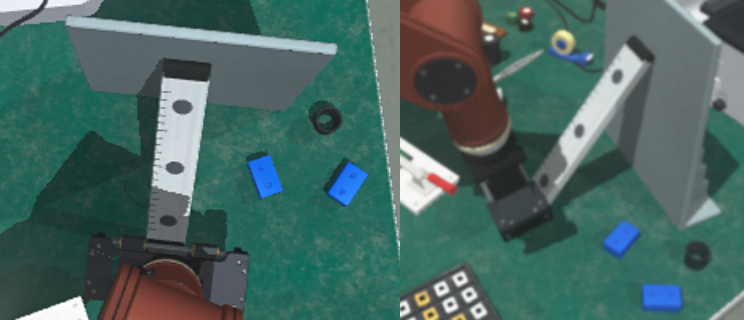

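Request:
{"api": "servo_tool", "payload": {
  "plan": "0.45 5 -0.6 0 0 0 0; 0.45 9.9 -1.3 0 0 0 0; 0.45 14.9 -1.9 0 0 0 0; 0.45 19.8 -2.5 0 0 0 0; 0.45 24.8 -3.2 0 0 0 0"
}}

```text
time_s: 6.75
tool_pos: [0.4969, -0.0791, 0.0265]
orientation: [2.941, -0.001, 1.443]
contact_force: [-2.1, -0.6, -3.8]
finger_gap: 0.571
```

Request:
{"api": "servo_tool", "payload": {
  "plan": "0.45 5 -0.6 0 0 0 0; 0.45 9.9 -1.3 0 0 0 0; 0.45 14.9 -1.9 0 0 0 0; 0.45 19.8 -2.5 0 0 0 0; 0.45 24.8 -3.2 0 0 0 0"
}}

```text
time_s: 7.25
tool_pos: [0.5217, -0.0823, 0.0265]
orientation: [2.941, -0.001, 1.443]
contact_force: [-1.3, 0.7, -4.3]
finger_gap: 0.571
```

Run:
```python
from h import *
import cv2
o=r.observe(); print(o['tool_pos'],o['orientation'],o['contact_force'],o['finger_gap'])
for n in("top","scene","wrist"):
  im=r.grab_frame(n); cv2.imwrite(f"pics/{n}6.png",im[:,:,::-1])
a=cv2.imread("pics/top6.png")[140:340,230:480]
b=cv2.imread("pics/scene6.png")[160:420,180:460]
cv2.imwrite("pics/c8.png",cv2.resize(a,(750,600))); cv2.imwrite("pics/c9.png",cv2.resize(b,(644,598)))
```

```text
[ 0.52170028 -0.08225935  0.02651947] [ 2.94119828e+00 -8.84546930e-04  1.44308633e+00] [-1.28884878  0.73117323 -4.26529718] 0.5708377364594174
```

View pics/c8.png

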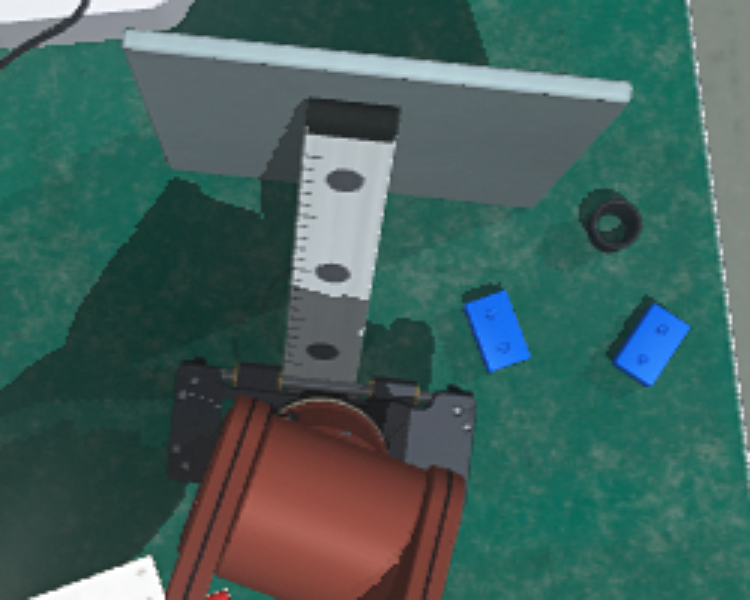

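View pics/c9.png

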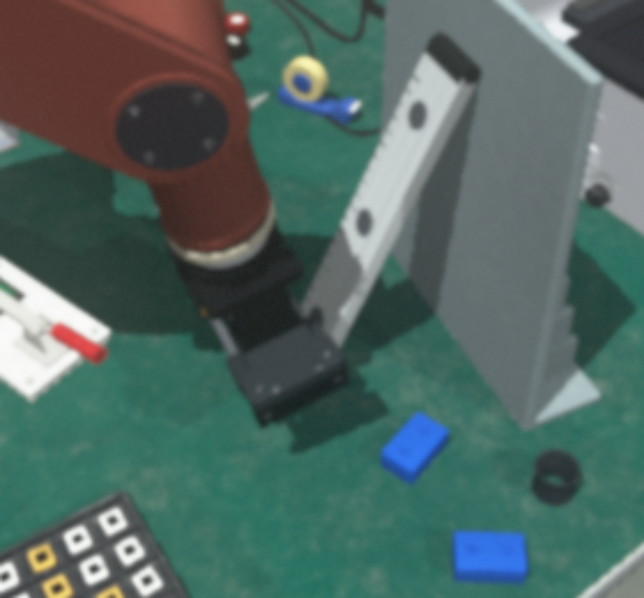

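View pics/wrist6.png

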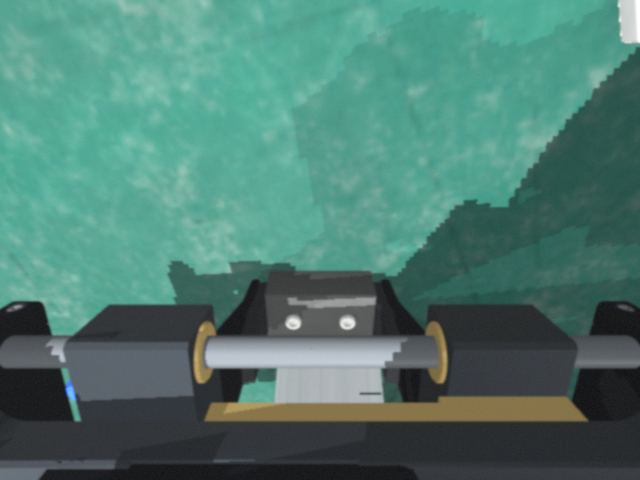

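```bash
cat >> h.py <<'E'
def tri(a,b):
    c=r.calibration("top"); s=r.calibration("scene")
    o1,d1=ray(c,*a);o2,d2=ray(s,*b)
    t=np.linalg.lstsq(np.c_[d1,-d2],o2-o1,rcond=None)[0]
    p,q=o1+t[0]*d1,o2+t[1]*d2; return (p+q)/2,np.linalg.norm(p-q)
E
python3 - <<'E'
from h import *
np.set_printoptions(precision=4,suppress=True)
n=np.array([.992,-.127]);y=np.array([.127,.992]);M=np.array([.6807,-.111])
def go(A,B):
    P=[tri(a,b) for a,b in zip(A,B)]
    Q=np.array([[ (p[:2]-M)@n,(p[:2]-M)@y,p[2]] for p,e in P]); print(Q,[e for p,e in P])
    d=Q[0]-Q[-1]; d/=np.linalg.norm(d); print("tilt",np.degrees(np.arctan2(d[0],d[2])),"side",np.degrees(np.arctan2(d[1],d[2])))
    return Q
f1=lambda p:(250+p[0]/3.4,140+p[1]/3.3); f2=lambda p:(260+p[0]/2.3,180+p[1]/2.3)
go([f1(p) for p in((320,228),(303,360),(288,476))],[f2(p) for p in((220,110),(142,207),(70,300))])
f1=lambda p:(230+p[0]/3,140+p[1]/3); f2=lambda p:(180+p[0]/2.3,160+p[1]/2.3)
go([f1(p) for p in((345,180),(332,272))],[f2(p) for p in((417,115),(364,222))])
o=r.observe(); G=o['tool_pos'][:2]+.003*np.array([.195,-.025]); print((G-M)@n,(G-M)@y)
E
```

```text
[[-0.0473  0.0089  0.204 ]
 [-0.112   0.0093  0.1292]
 [-0.1763  0.0096  0.0515]] [np.float64(0.0008975407520699988), np.float64(0.0013004288306094455), np.float64(0.0011322765222107913)]
tilt 40.22626268261967 side -0.24301050541933608
[[-0.0375  0.0097  0.2389]
 [-0.0791  0.0102  0.1481]] [np.float64(0.0015161779121799187), np.float64(0.000771409622594202)]
tilt 24.633123880421977 side -0.3034487957996909
-0.1600671607458791 0.008134592965369176
```

Request:
{"api": "servo_tool", "payload": {
  "plan": "0.45 5 -0.6 0 0 0 0; 0.45 9.9 -1.3 0 0 0 0; 0.45 14.9 -1.9 0 0 0 0; 0.45 19.8 -2.5 0 0 0 0; 0.45 19.8 -2.5 0 0 0 0"
}}

```text
time_s: 7.9
tool_pos: [0.5422, -0.085, 0.0268]
orientation: [2.94, -0.001, 1.443]
contact_force: [-0.1, 0.1, -2.5]
finger_gap: 0.57
```

Run:
```python
from h import *
import cv2
o=r.observe(); print(o['tool_pos'],o['orientation'],o['contact_force'],o['finger_gap'])
for n in("top","scene"):
  im=r.grab_frame(n); cv2.imwrite(f"pics/{n}7.png",im[:,:,::-1])
a=cv2.imread("pics/top7.png")[150:270,300:400]
b=cv2.imread("pics/scene7.png")[160:310,300:400]
cv2.imwrite("pics/c10.png",np.hstack([cv2.resize(a,(400,480),interpolation=2),cv2.resize(b,(400,600),interpolation=2)[:480]]))
```

```text
[ 0.54218808 -0.08495138  0.02681177] [ 2.93989684e+00 -7.11863917e-04  1.44308651e+00] [-0.05200998  0.07606912 -2.52345554] 0.5695235293508992
```

View pics/c10.png

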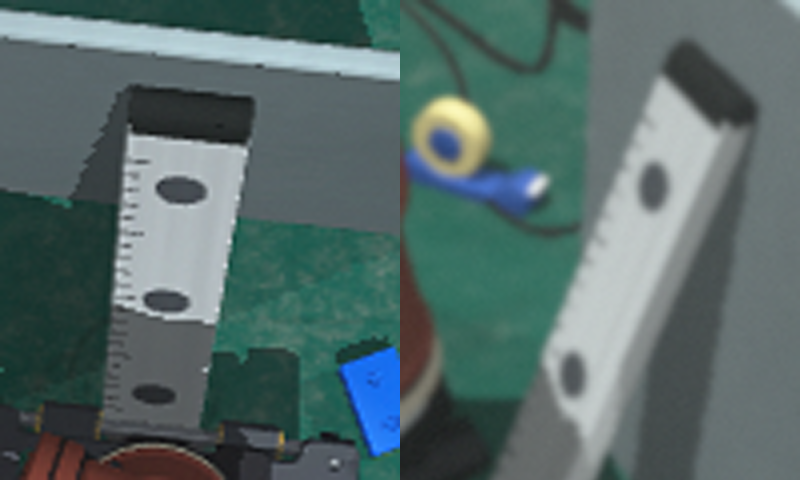

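Run:
```python
from h import *
from scipy.optimize import brentq
np.set_printoptions(precision=4,suppress=True)
n=np.array([.992,-.127]);y=np.array([.127,.992]);M=np.array([.6807,-.111])
P=[tri(a,b) for a,b in zip([(345.25,197.5),(341.5,225.25)],[(363.25,207),(343,253)])]
Q=np.array([[ (p[:2]-M)@n,(p[:2]-M)@y,p[2]] for p,e in P]); print(Q,[e for p,e in P])
d=Q[0]-Q[-1]; print("tilt",np.degrees(np.arctan2(d[0],d[2])),"side",np.degrees(np.arctan2(d[1],d[2])))
for i,s in ((0,.2493),(1,.1517)):
  print("z",np.degrees(brentq(lambda t:.008+s*np.cos(t)+.008*np.sin(t)-Q[i,2],.1,.8)),"x",np.degrees(brentq(lambda t:-.008-.3*np.sin(t)+s*np.sin(t)-.008*np.cos(t)-.003-Q[i,0],-.3,.8)))
o=r.observe(); G=o['tool_pos'][:2]+.003*np.array([.195,-.025]); print((G-M)@n,(G-M)@y)
```

```text
[[-0.0341  0.0098  0.244 ]
 [-0.0698  0.0099  0.1533]] [np.float64(0.0014297525084532834), np.float64(0.0010964096226926275)]
tilt 21.455136618982372 side -0.030114518469446072
z 20.710507911778127 x 17.76387604290391
z 20.023343268750516 x 20.215307635744615
-0.14043093236017434 0.008217002998528369
```

Request:
{"api": "servo_tool", "payload": {
  "plan": "0.45 1 -0.1 0 0 0 0; 0.45 2 -0.3 0 0 0 0; 0.45 2 -0.3 -0.7 0 0 0; 0.45 2 -0.3 -0.7 0 0 0"
}}

```text
time_s: 8.4
tool_pos: [0.5428, -0.0849, 0.0257]
orientation: [2.942, -0.001, 1.443]
contact_force: [-3.3, 1.3, -0.4]
finger_gap: 0.575
```

Request:
{"api": "servo_tool", "payload": {
  "plan": "0.75 0 0 0 0 0 0; 0.75 0 0 0 0 0 0; 0.75 0 0 0 0 0 0; 0.75 0 0 0 0 0 0; 0.75 0 0 0 0 0 0"
}}

```text
time_s: 8.9
tool_pos: [0.5433, -0.0851, 0.026]
orientation: [2.941, -0.001, 1.443]
contact_force: [-0.2, -0.1, 0.5]
finger_gap: 0.744
```

Request:
{"api": "servo_tool", "payload": {
  "plan": "0.75 -3 0.4 15 0 0 0; 0.75 -7 1 35 0 0 0; 0.75 -16 2 80 0 0 0; 0.75 -40 5 125 0 0 0; 0.75 -80 10 160 0 0 0"
}}

```text
time_s: 9.4
tool_pos: [0.4675, -0.0759, 0.1864]
orientation: [2.937, 0.0, 1.443]
contact_force: [0.2, -0.3, 1.6]
finger_gap: 0.75
```

Request:
{"api": "servo_tool", "payload": {
  "plan": "0.75 -30 40 20 0 0 0; 0.75 -30 90 40 0 0 0; 0.75 -30 140 40 0 0 0; 0.75 -30 180 40 0 0 0; 0.75 -30 180 40 0 0 0"
}}

```text
time_s: 9.9
tool_pos: [0.4357, 0.1101, 0.2237]
orientation: [2.94, -0.003, 1.451]
contact_force: [-0.3, -0.2, -0.7]
finger_gap: 0.753
```

Run:
```python
from h import *
import cv2
o=r.observe(); print(o['time_s'],o['tool_pos'],o['contact_force'],o['finger_gap'])
for n in("top","scene"):
  im=r.grab_frame(n); cv2.imwrite(f"pics/{n}8.png",im[:,:,::-1])
a=cv2.imread("pics/top8.png")[150:300,290:410]
b=cv2.imread("pics/scene8.png")[160:360,260:400]
cv2.imwrite("pics/c11.png",np.hstack([cv2.resize(a,(480,600),interpolation=2)[:560],cv2.resize(b,(392,560),interpolation=2)])[:, :800])
```

```text
9.9 [0.43570094 0.11008452 0.22366993] [-0.2884004  -0.22611056 -0.67733893] 0.7527830330411862
```

View pics/c11.png

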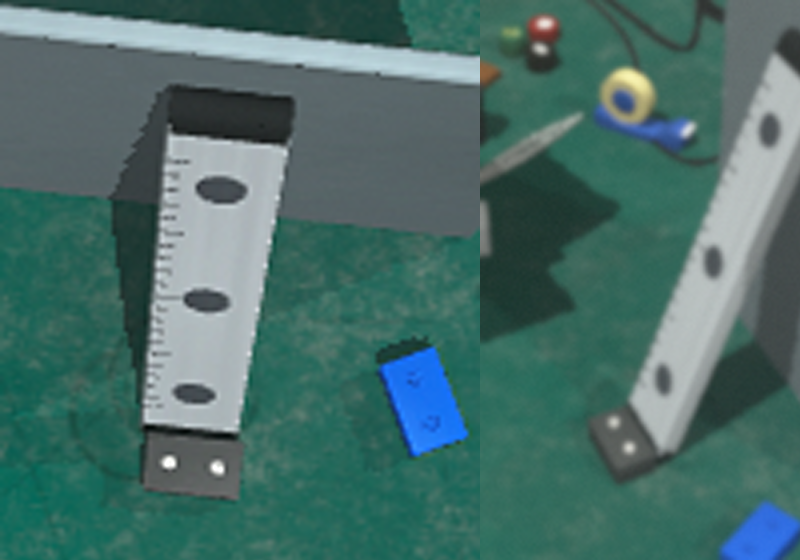

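View pics/top8.png

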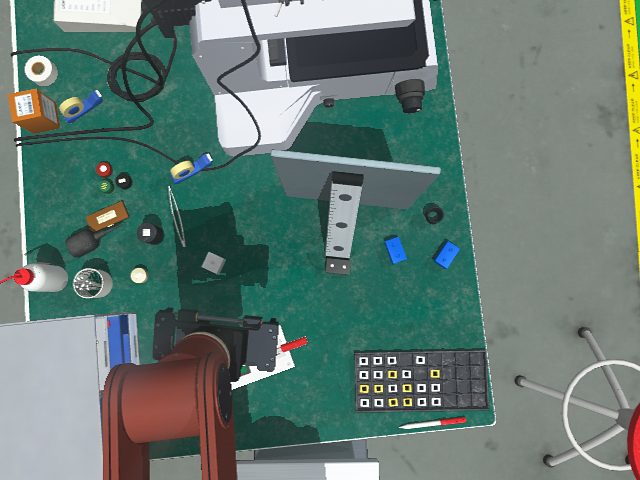

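View pics/scene8.png

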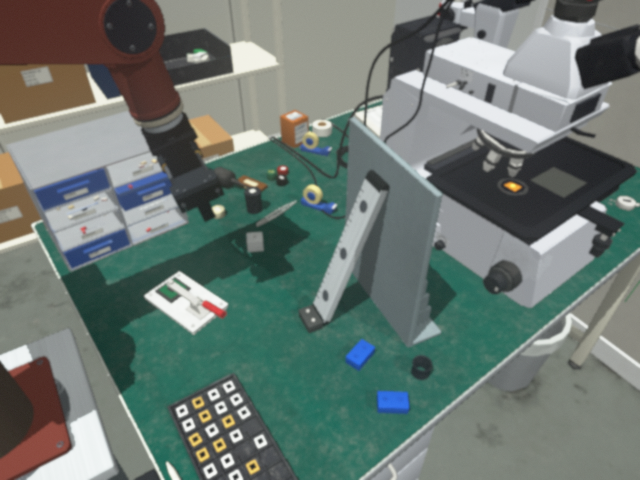

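Run:
```python
from h import *
np.set_printoptions(precision=4,suppress=True)
n=np.array([.992,-.127]);y=np.array([.127,.992]);M=np.array([.6807,-.111])
f=lambda p:(290+p[0]/4,150+p[1]/4); g=lambda p:(260+(p[0]-480)/2.8,160+p[1]/2.8)
pl=lambda p:np.array([(p[:2]-M)@n,(p[:2]-M)@y,p[2]])
Q=np.array([pl(tri(f(a),g(b))[0]) for a,b in zip([(221,190),(206,300),(194,394)],[(769,130),(713,262),(663,380)])]); print(Q)
k=np.polyfit(Q[:,2],Q[:,0],1); print("tilt",np.degrees(np.arctan(k[0])),"side",np.degrees(np.arctan(np.polyfit(Q[:,2],Q[:,1],1)[0])))
t=r.calibration("top");s=r.calibration("scene")
A=[pl(on_z(t,*f(p),.022)) for p in((169,462),(217,468))]; B=[pl(on_z(s,*g(p),.022)) for p in((614,423),(629,448))]
for X in (A,B): print(X,(X[0]+X[1])/2)
for p in((142,482),(239,498),(243,448),(147,432)): print("corner",pl(on_z(t,*f(p),.02)))
print("riser",[on_z(t,213,v,.03) for v in (261,263)])
```

```text
[[-0.0343  0.0098  0.2453]
 [-0.0691  0.0099  0.1516]
 [-0.1046  0.0096  0.058 ]]
tilt 20.57372554830908 side 0.07258102194544161
[array([-0.1373,  0.0181,  0.022 ]), array([-0.1377, -0.0068,  0.022 ])] [-0.1375  0.0057  0.022 ]
[array([-0.1383,  0.0181,  0.022 ]), array([-0.1383, -0.0066,  0.022 ])] [-0.1383  0.0057  0.022 ]
corner [-0.1489  0.0308  0.02  ]
corner [-0.1518 -0.0197  0.02  ]
corner [-0.1259 -0.0191  0.02  ]
corner [-0.123  0.031  0.02 ]
riser [array([0.5605, 0.1689, 0.03  ]), array([0.5564, 0.1689, 0.03  ])]
```

Run:
```python
from h import *
import cv2
b=cv2.imread("pics/scene8.png")[285:345,285:355]
cv2.imwrite("pics/c12.png",cv2.resize(b,None,fx=9,fy=9,interpolation=2))
a=cv2.imread("pics/top0.png").astype(int);d=cv2.imread("pics/top8.png").astype(int)
for nm,(u,v) in dict(riser=(213,261),loupe=(432,213),blk=(149,232)).items():
  for im in(a,d):
    p=im[v-18:v+18,u-18:u+18]; g=p.max(2); m=(p.min(2)>95) if nm=="riser" else (g<62); ys,xs=np.nonzero(m); print(nm,len(xs),xs.mean()+u-18,ys.mean()+v-18)
```

```text
riser 338 212.99408284023667 262.6686390532544
riser 291 212.46048109965636 262.4020618556701
loupe 243 432.9670781893004 213.65432098765433
loupe 195 433.55384615384617 214.4923076923077
blk 265 154.61132075471698 229.86037735849055
blk 186 155.8709677419355 233.5215053763441
```

View pics/c12.png

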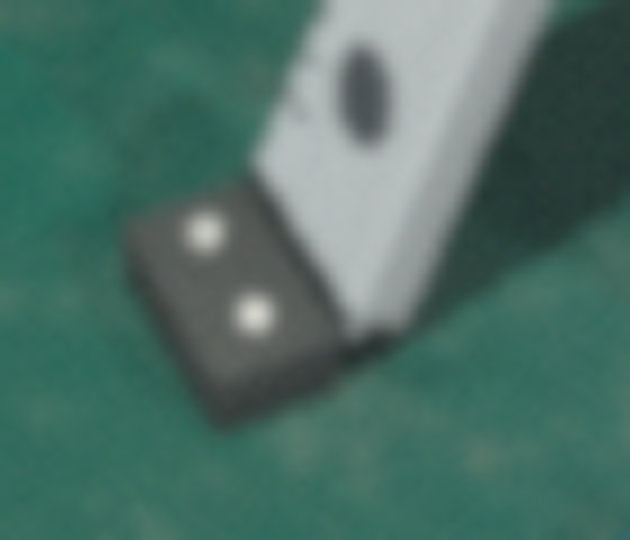

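The block lies flat against the foot with no visible gap, the bar leans squarely at about 20.5°, and the bystanders have not moved. I'm handing it in.

Run:
```python
from workcell import r
print(r.sign_off())
```

```text
the job is handed in; nothing more can be done
None
```

I gripped the black stop block by its ends and used it, held just above the bench, to push the straightedge's foot about 87 mm in toward the plate. Then I set the block down flat against the foot, let go and backed the arm away. I handed the job in at about 10 s of the 48 s allowed.

**Lean:** The final check puts the straightedge at about 20.6° off upright, with sideways tilt under 0.1°. Its top rests on the plate.

**Stop block:** It is flat and square to the foot, with no gap visible in the side view. Its measured centre allows a gap of 1–2 mm, which is within the roughly 2 mm calibration error. It also sits about 4 mm off-centre across the foot.

**Bystanders:** The riser and loupe are where they started, to within about a pixel. Some of that small difference is likely the arm's shadow, which now falls across the riser.

**Disagreement:** The wrist camera put the block about 4 mm further from the robot than the two fixed cameras did. I allowed for this by setting the final push from the lean measured by the fixed cameras.

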